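Park the clay scraper in its travel dock and latch the hold-down

ROBOT

A 6-joint arm with a two-finger parallel gripper is mounted at the origin on the work surface. World frame = base frame: x ahead of the robot, y to its left, z up, the work surface at z = 0. Lengths are in m, angles in rad, forces in N, time in s.
With the tool pointing down it reaches from about 0.35 to 0.775 m from the base axis. Payload 7.3 kg.
Tool frame: the origin (TCP) lies between the finger pads; the fingertips stand 17 mm ahead of it and the grasp point (between the pads) lies 2 mm behind it; z points along the fingers, y is the direction in which the jaws open and shut (so a half turn about z gives the same grasp; the last joint's range is limited). The gripper opens to 92 mm and grips with 3 to 60 N. Pads are 19 mm wide; open, the fingers measure 130 mm over their backs; the gripper's body (75 mm by 190 mm) begins 47 mm behind the grasp point.
Start: joints at [-1.393, 0.342, 1.524, -0, 1.275, -0.146], TCP at [0.167, -0.498, 0.244] pointing down, gripper open.
Joint ranges: [-2.53, 2.53], [-0.77, 2.02], [0.04, 2.7], [-1, 4.14], [0.28, 2.66], [-3.11, 3.11]. Speed limits (rad/s): [2.57, 2.57, 3.14, 3.14, 3.14, 3.14].

INTERFACE

Orientations are given as [roll, pitch, yaw] about the fixed x, y, z axes, in that order (R = Rz(yaw) Ry(pitch) Rx(roll)).
In Python, from cell import sensors, vision, hand_in gives the robot as it stands.
- The arm moves only by the tool step_arm, never from a script. Its argument "series" is a list of rows, each a list of 5 numbers: the opening, from 0 (shut) to 1 (fully open), then the shift along the world's x, y, z each as a share of 25 mm, from -1 to 1, then the turn about the world's z as a share of 0.08 rad, from -1 to 1. A call has 1 to 12 rows; each row shifts and turns the commanded pose from where the row before left it; what a row does not reach is not made up. A row lasts 1/10 s, in which the tool goes at most 50 mm and 8.59 degrees, less where a joint would pass 70% of its speed; a pose out of reach is approached as far as the arm can. A call with a number of a shift or a turn outside -1 to 1 is refused whole. A call with a gripper value outside its range is refused whole. The fingers move at their own pace and stop on an object; "squeeze" is the grip in N (left out, the last holds). Time passes only in rows, so rows that do not move let the fingers close. It gives the time, the measured TCP pose, the force and the opening at its end, in the units of the state.
- sensors.observe(): the state, without advancing time (a new reading comes with each control period).
- vision.read_camera(name): name is "side" or "top"; returns a dict with "pixels" (480x640x3 uint8, blue, green, red), "range_z" (480x640 float32, m along the optical axis (not along the pixel's ray), 0 where there is no reading), "camera_matrix" (3x3 intrinsics, pixels), "pose" (4x4, takes a point from camera to world coordinates). Camera axes: x right, y down, z forward; pixel columns grow to the right and rows downward; lengths in m; the calibration is good to about 2 mm. A picture is of the moment at which its call begins.
- hand_in(): hands the job in, once; it reports no verdict.
The state is a dict: "time": time; "qpos": joint angles; "qvel": joint speeds; "joint_efforts": joint torques, N m; "tool_pos": TCP position; "tool_rot": TCP orientation; "contact_force": force on the tool from outside, world axes, zero at the start; "torque": the same for the moment, N m; "opening": finger opening in m.
Only numpy, scipy, OpenCV 4.12 (cv2) and the standard library are available. Lean on these libraries where they do the work, as an engineer would, in place of code of your own. Each camera call takes 0.05 s, during which the arm holds its last target.

TASK

We are packing up the pottery stall: slide the broad square-bladed scraper, blade first, fully home into the low dock until its edge meets the back stop. Then press the dock's sprung lever down until its catch clicks in and holds it, so that the rubber foot clamps the blade, and take your hand away. Leave the trimming knife, the pots and the wooden stick where they are.

Things in the scene. Friction and masses are not known exactly. Their poses are not given: they have to be found in the camera images.
- scraper: Broad scraper lying flat, about 170 g. Wooden handle 100 long x 26 wide x 26 mm high (x -50 to +50), then a square-ended steel blade 64 wide x 4 mm thick, flat on the table (x +50 to +135). Origin: table level under the middle of the handle, where it is gripped across its y; x points to the blade, z up. It lies right (-y) of the dock; it may change places with the knife.
- scraper_edge (a point): Middle of the square end edge of the scraper's blade, 135 mm ahead of the scraper's origin, 2 mm above its underside.
- dock: Low fixed wood and steel dock, 110 x 100 mm. Origin: centre of the underside, at table level; x from the mouth to the back, z up. A flat tunnel runs along x with the table as its floor, 70 mm wide, open at the -x end. Cheeks 18 mm high to y +-50. Hinge lugs 45 mm high at x -45, y +-22. With the scraper fully home, its origin is at x -110, y 0 mm here, its x along the dock's x.
- dock_mouth (a point): Middle of the dock's mouth at table level, dock x -55 mm. The tunnel is 12 mm high here under a steel roof (x -55 to -15 mm, top at 18 mm; open above from -15 to +25). Two flared wings, 16 mm high, widen the mouth to about 85 mm and reach out to x -80 mm.
- dock_stop (a point): Middle of the face of the wooden back stop at table level, dock x +25 mm; the scraper's edge meets it when fully home.
- lever (a joint): Steel hold-down arm hinged across the dock at x -45, height 32 mm, rising towards the back. 0 rad: raised 24 degrees (start); grows as pressed; 0.42 level, 0.48 hard stop. A sprung catch snaps over its side pin at about 0.42 (press on to 0.45 or more to be sure) and holds it at about 0.41 when let go; unlatched it springs back to 0. At the pad it takes 4 N at first, about 10 N near the click.
- lever_pad (a point): Centre of the top of the black press pad at the lever's free end, 36 mm along the arm x 44 mm across, 120 mm from the hinge. Raised: 86 mm above the table at dock x 62 mm, tilted 24 degrees. Latched: about 40 mm above the table at dock x 75 mm; at the hard stop about 31 mm. The catch beside it (dock x 31 to 55, y 25 to 35 mm) is 57 mm high.
- foot: Sprung rubber foot under the lever, 16 mm across, 50 mm from the hinge. Lever raised: about 25 mm above the table, clear of the blade. Lever latched: it presses on the blade with about 3 N at dock x 5 mm; without the blade it would block the tunnel. Origin: centre of its lower face.
- knife: Trimming knife, the same 100 x 26 x 26 mm handle as the scraper but a narrow pointed blade, 18 mm wide and 4 mm thick, to x = +114 mm. Lies on the table, to be left alone. Origin and axes as the scraper's.
- bowl: Terracotta bowl, 100 mm across, 50 mm high, to be left alone. Origin: centre of its underside.
- jug: Closed terracotta jug, 92 mm across, 130 mm high, to be left alone. Origin: centre of its underside.
- mug: Terracotta mug, 80 mm across, 90 mm high, to be left alone. Origin: centre of its underside.
- stick: Flat dark wooden stick, 160 x 30 x 10 mm, to be left alone. Origin: centre of its underside.

How it is judged:
By the outcome, as a careful person would: the job done as asked, in the order asked, and still so for the second after the job is handed in, with the robot touching nothing.
It also fails if it takes over 54 s, if anything falls off the work surface, if the arm or the gripper's body presses on something with over 40 N, if the wrist force passes 120 N, or if a joint passes its speed limit or range.

## Working session

There is one attempt and no reset: what is moved stays moved. The work goes in short steps, Python scripts to look and compute and a tool call to move; the robot and the scene stay as the last step left them, time stands still between calls to the robot, and variables do not carry over. Pictures are saved under pics/ and viewed, and the job is handed in when it is done.

Besides the shell and the picture viewer there is one more tool, called after ">>>" as a command line: name --pt "numbers of a row" for each row, then --argument value for the rest. step_arm: Moves the arm, as the interface text tells. Its arguments: {"type":"object","properties":{"series":{"type":"array","items":{"type":"array","items":{"type":"number","minimum":-1,"maximum":1}}},"squeeze":{"type":"number"}},"required":["series"]}

```bash
mkdir -p pics; ls; python3 - <<'E'
from cell import sensors, vision
import cv2,numpy as np
print(sensors.observe())
for n in("top","side"):
    d=vision.read_camera(n); cv2.imwrite(f"pics/{n}0.png",d["pixels"]); np.savez(f"/tmp/{n}0.npz",**d)
    print(n,d["camera_matrix"].round(1).tolist(),d["pose"].round(3).tolist())
E
```

```text
pics
{'time': 0.0, 'qpos': array([-1.39298469e+00,  3.42733192e-01,  1.52501720e+00, -2.75248331e-06,
        1.27537644e+00, -1.45997009e-01]), 'qvel': array([-1.72275858e-04,  1.04646154e-03, -1.34822591e-03,  3.88111434e-05,
        2.89118305e-04,  1.46843862e-04]), 'joint_efforts': array([-1.39203876e-03, -4.31246138e+01, -2.44225931e+01,  7.15543795e-02,
        5.57404803e-02, -1.14083439e-04]), 'tool_pos': array([ 0.16699907, -0.49733567,  0.24303944]), 'tool_rot': array([-3.14007441e+00, -2.20586622e-04,  3.23809282e-01]), 'contact_force': array([-0.69185148, -0.43412644,  0.78812455]), 'torque': array([-0.02752889,  0.00514805,  0.04802856]), 'opening': 0.09177077296898715}
top [[471.2, 0.0, 322.3], [0.0, 471.2, 238.5], [0.0, 0.0, 1.0]] [[-0.007, -0.986, 0.168, 0.402], [-1.0, 0.007, -0.001, 0.052], [0.0, -0.168, -0.986, 1.24], [0.0, 0.0, 0.0, 1.0]]
side [[565.1, 0.0, 308.2], [0.0, 565.1, 239.9], [0.0, 0.0, 1.0]] [[-0.841, -0.33, 0.429, 0.078], [-0.541, 0.501, -0.675, 0.852], [0.008, -0.8, -0.6, 0.81], [0.0, 0.0, 0.0, 1.0]]
```

View pics/top0.png

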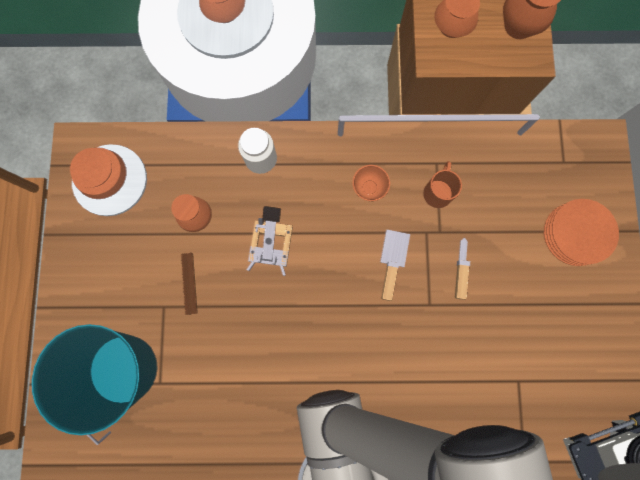

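View pics/side0.png

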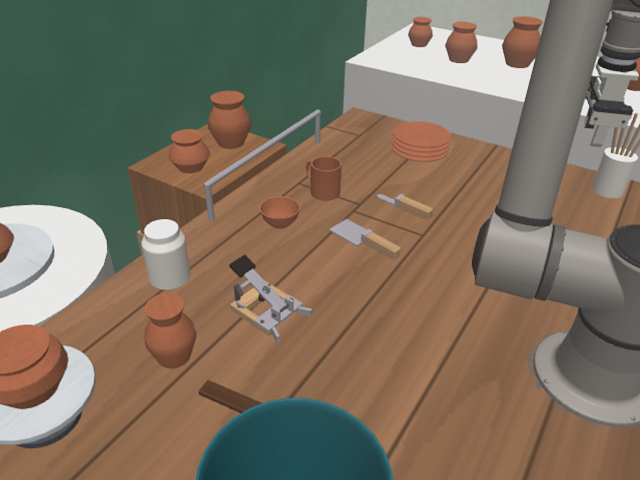

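```bash
cat > h.py <<'E'
import numpy as np,cv2
def cloud(d):
    K=d["camera_matrix"];T=d["pose"];z=d["range_z"].astype(float)
    v,u=np.mgrid[:480,:640]
    P=np.stack([(u-K[0,2])*z/K[0,0],(v-K[1,2])*z/K[1,1],z],-1)
    return P@T[:3,:3].T+T[:3,3]
def pix(d,p):
    T=d["pose"];c=(np.atleast_2d(p)-T[:3,3])@T[:3,:3];q=c@d["camera_matrix"].T
    return q[:,:2]/q[:,2:]
E
python3 - <<'E'
import cv2,numpy as np
from h import *
d=dict(np.load('/tmp/top0.npz'));im=d['pixels']
a=cv2.resize(im[195:285,235:305],None,fx=6,fy=6,interpolation=cv2.INTER_CUBIC)
b=cv2.resize(im[220:310,375:425],None,fx=6,fy=6,interpolation=cv2.INTER_CUBIC)
cv2.imwrite('pics/crop0.png',np.hstack([a,b]))
d2=dict(np.load('/tmp/side0.npz'))
cv2.imwrite('pics/crop1.png',cv2.resize(d2['pixels'][245:345,215:325],None,fx=6,fy=6,interpolation=cv2.INTER_CUBIC))
C=cloud(d)
tb=C[300:340,250:500].reshape(-1,3);print('table z',np.median(tb[:,2]),tb[:,2].std())
Z=C[...,2]
np.set_printoptions(linewidth=250)
print((Z[200:280:2,240:300:2]*1000).round().astype(int))
C2=cloud(d2);print('side table',np.median(C2[350:400,300:400,2]))
# scraper handle
m=np.zeros(Z.shape,bool);m[225:305,378:415]=1
hm=m&(Z>.017)
P=C[hm][:,:2];c=P.mean(0);w,V=np.linalg.eigh(np.cov((P-c).T));print('handle',len(P),c,V[:,1],np.degrees(np.arctan2(V[1,1],V[0,1])), np.ptp((P-c)@V,axis=0), np.median(C[hm][:,2]))
E
```

```text
table z -0.0019455625892634831 0.05689255834030846
[[-2 -4 -1 ... -4 -2 -1]
 [-5 -1 -2 ...  1 -6  0]
 [ 1  3  0 ...  0  0 -3]
 ...
 [ 0 -2 -2 ... -4 -4 -1]
 [-4 -2 -3 ... -2 -5  2]
 [-3 -3 -1 ... -4 -3 -3]]
side table -0.0003936436626831852
handle 411 [ 0.49586873 -0.11736581] [-0.70183121  0.71234329] 134.5741071528619 [0.08892985 0.23960578] 0.023938138091731842
```

View pics/crop0.png

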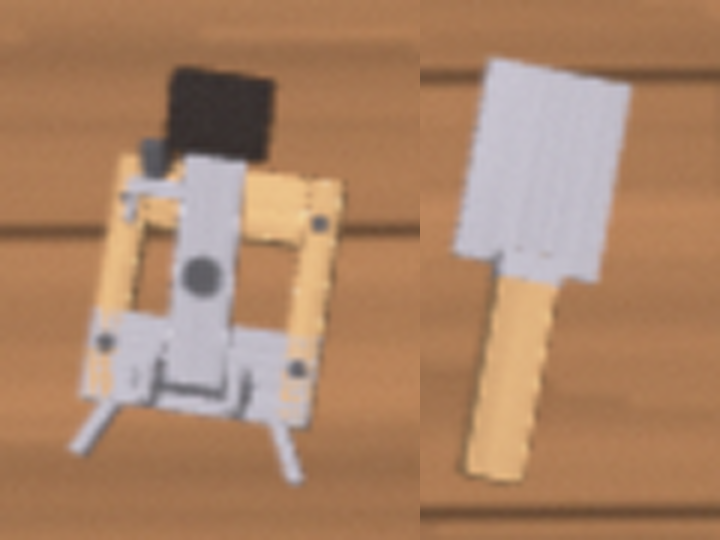

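View pics/crop1.png

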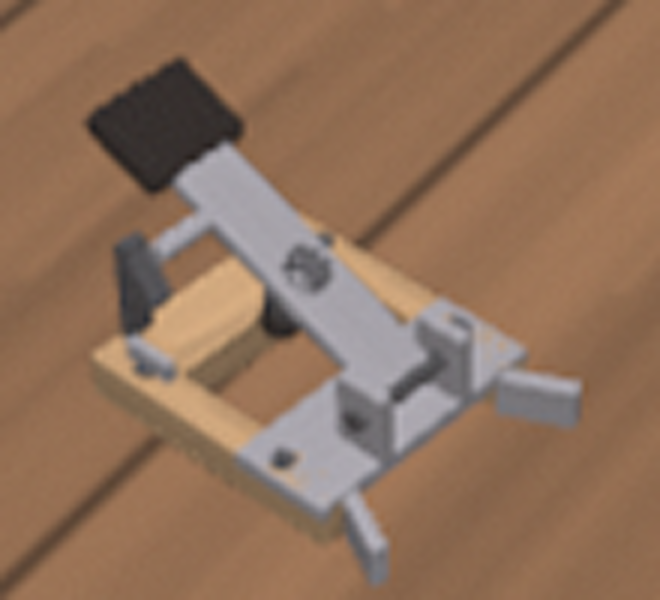

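```bash
cat > fit.py <<'E'
import numpy as np
from h import *
from scipy.optimize import least_squares
def fit(obs,x0):
    def pl(x,L):
        c,s=np.cos(x[2]),np.sin(x[2]);L=np.array(L,float)/1000
        return np.c_[x[0]+c*L[:,0]-s*L[:,1],x[1]+s*L[:,0]+c*L[:,1],L[:,2]]
    f=lambda x:np.concatenate([(pix(d,pl(x,L))-np.array(p)).ravel() for d,L,p in obs])
    r=least_squares(f,x0,loss='soft_l1');return r.x,f(r.x).reshape(-1,2)
E
python3 - <<'E'
from fit import *
dt=dict(np.load('/tmp/top0.npz'));ds=dict(np.load('/tmp/side0.npz'))
cv=lambda p,o:(np.array(p)+.5)/6-.5+np.array(o)
pad=[(62+16.4,22,93.3),(62+16.4,-22,93.3),(62-16.4,22,78.7),(62-16.4,-22,78.7)]
L=[(-55,50,18),(-55,-50,18),(55,50,18),(55,-50,18),(-15,-50,18),(-15,50,18)]+pad
p=cv([(78,398),(308,428),(120,153),(346,180),(318,335),(92,310),(175,67),(275,80),(165,155),(265,162)],(235,195))
o1=(dt,L,p)
o2=(ds,[(-55,50,18),(-55,-50,18),(55,50,18)]+[pad[1],pad[0],pad[2],pad[3]],cv([(325,515),(527,352),(92,355),(180,58),(88,122),(155,192),(242,128)],(215,245)))
x0=[.57,.16,0]
for o in([o1],[o2],[o1,o2]):
    x,r=fit(o,x0);print('dock',x.round(4),r.round(1).tolist())
S=[(135,32,4),(135,-32,4),(50,32,4),(50,-32,4),(-50,13,26),(-50,-13,26)]
p=cv(np.array([(487,58),(632,85),(452,255),(598,283),(463,472),(520,482)])-[420,0],(375,220))
x,r=fit([(dt,S,p)],[.5,-.1,-.1]);print('scr',x.round(4),r.round(1).tolist())
cr=ds['pixels'][190:270,320:440];cv2.imwrite('pics/crop2.png',cv2.resize(cr,None,fx=6,fy=6,interpolation=cv2.INTER_CUBIC))
E
```

```text
dock [ 0.6005  0.1876 -0.1424] [[0.4, -0.2], [-0.1, -0.1], [0.1, -0.3], [-0.2, 0.2], [0.5, 0.4], [0.5, -0.6], [-0.8, 0.2], [-0.1, 0.3], [-0.5, -0.5], [0.2, 0.6]]
dock [ 0.5989  0.1901 -0.1326] [[-0.0, -0.1], [0.3, -0.1], [-0.6, 0.7], [-0.2, -0.4], [-0.6, -0.7], [0.2, 0.2], [1.3, 0.2]]
dock [ 0.6001  0.1884 -0.137 ] [[0.1, 0.1], [-0.3, 0.0], [-0.4, -0.0], [-0.7, 0.3], [0.3, 0.4], [0.2, -0.3], [-1.3, 0.4], [-0.5, 0.4], [-0.9, -0.3], [-0.3, 0.7], [-0.2, -0.8], [0.3, -0.6], [-0.6, -0.1], [0.0, -1.1], [-0.5, -1.5], [0.3, -0.5], [1.4, -0.5]]
scr [ 0.4978 -0.1228 -0.2102] [[0.2, 0.1], [-0.3, 0.4], [0.3, -1.7], [-0.2, -1.5], [-0.3, 0.6], [0.2, 1.0]]
```

View pics/crop2.png

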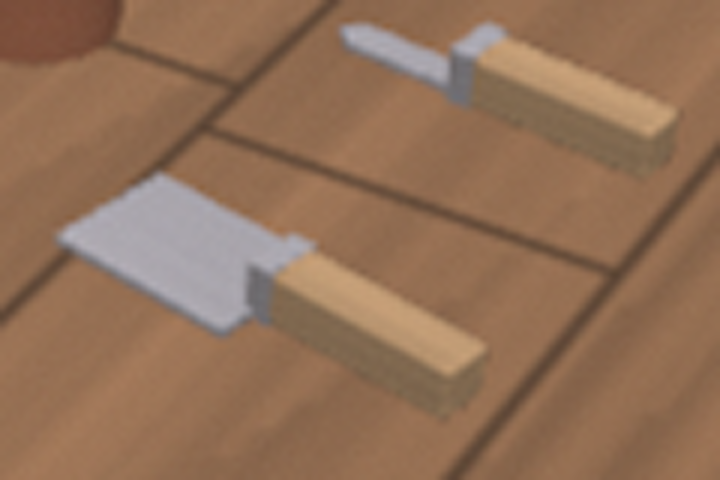

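```bash
python3 - <<'E'
from fit import *
dt=dict(np.load('/tmp/top0.npz'));ds=dict(np.load('/tmp/side0.npz'))
cv=lambda p,o:(np.array(p)+.5)/6-.5+np.array(o)
S=[(135,32,4),(135,-32,4),(-50,13,26),(-50,-13,26)]
o1=(dt,S,cv(np.array([(487,58),(632,85),(463,472),(520,482)])-[420,0],(375,220)))
o2=(ds,S+[(-50,13,0)],cv([(58,238),(160,172),(445,378),(487,348),(440,415)],(320,190)))
for o in([o1],[o2],[o1,o2]):
    x,r=fit(o,[.5,-.1,-.1]);print('scr',x.round(4),r.round(1).tolist())
E
```

```text
scr [ 0.4991 -0.123  -0.2105] [[0.3, -0.4], [-0.3, -0.1], [-0.3, 0.0], [0.2, 0.4]]
scr [ 0.4986 -0.1207 -0.2257] [[-0.6, -0.5], [0.2, 0.2], [0.1, -0.4], [0.4, -0.3], [-0.1, 2.4]]
scr [ 0.4991 -0.1222 -0.2173] [[0.4, -0.4], [-0.2, 0.0], [-0.7, -0.0], [-0.2, 0.5], [-0.7, -0.7], [-0.1, -0.1], [0.4, -0.9], [0.5, -0.8], [0.1, 1.9]]
```

>>> step_arm --pt "1 0.9 1 0 -0.56" --pt "1 0.9 1 0 -0.56" --pt "1 0.9 1 0 -0.56" --pt "1 0.9 1 0 -0.56" --pt "1 0.9 1 0 -0.56" --pt "1 0.9 1 0 -0.56" --pt "1 0.9 1 0 -0.56" --pt "1 0.9 1 0 -0.56" --pt "1 0.9 1 0 -0.56" --pt "1 0.9 1 0 -0.56" --pt "1 0.9 1 0 -0.56" --pt "1 0.9 1 0 -0.56" --squeeze 30

```text
time: 1.3
tool_pos: [0.4377, -0.1965, 0.2435]
tool_rot: [-3.142, 0.001, -0.216]
contact_force: [0.1, -0.5, 0.7]
opening: 0.092
```

>>> step_arm --pt "1 0.61 0.74 -1 0" --pt "1 0.61 0.74 -1 0" --pt "1 0.61 0.74 -1 0" --pt "1 0.61 0.74 -1 0" --pt "1 0 0 -1 0" --pt "1 0 0 -1 0" --pt "1 0 0 0 0"

```text
time: 2.0
tool_pos: [0.4959, -0.1226, 0.0906]
tool_rot: [-3.14, 0.007, -0.213]
contact_force: [0.0, -0.0, -0.6]
opening: 0.092
```

```bash
python3 - <<'E'
from cell import vision
import cv2
d=vision.read_camera("side");cv2.imwrite('pics/s1.png',cv2.resize(d['pixels'][120:280,300:500],None,fx=4,fy=3.75))
d=vision.read_camera("top");cv2.imwrite('pics/t1.png',cv2.resize(d['pixels'][200:320,340:500],None,fx=4,fy=4))
E
```

```text
(no output)
```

View pics/s1.png

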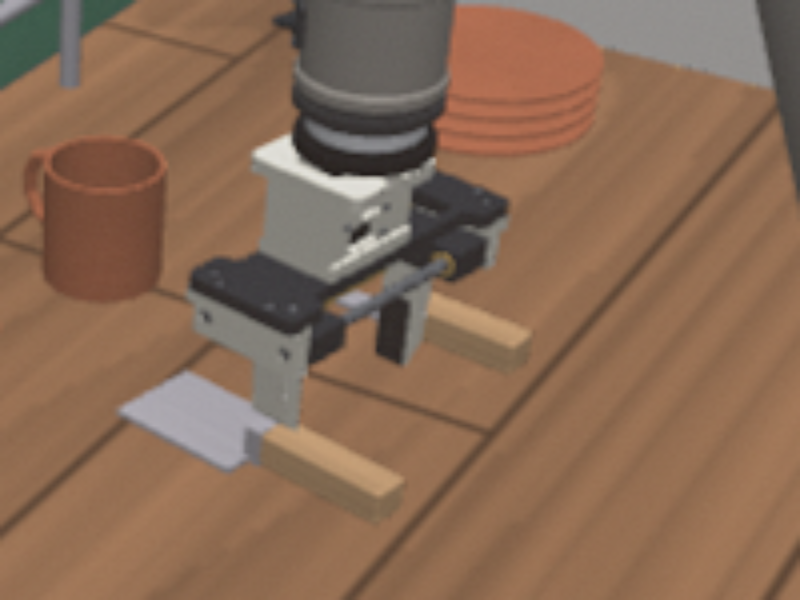

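>>> step_arm --pt "1 0.12 0 -0.9 0" --pt "1 0 0 -0.9 0" --pt "1 0 0 -0.6 0" --pt "1 0 0 -0.4 0" --pt "1 0 0 0 0" --pt "1 0 0 0 0"

```text
time: 2.7
tool_pos: [0.5017, -0.1241, 0.0248]
tool_rot: [3.141, -0.002, -0.214]
contact_force: [-0.2, 0.2, -0.1]
opening: 0.0918
```

>>> step_arm --pt "1 -0.1 0 -0.18 0" --pt "1 0 0 0 0" --pt "0 0 0 0 0" --pt "0 0 0 0 0" --pt "0 0 0 0 0" --pt "0 0 0 0 0" --pt "0 0 0 0 0" --pt "0 0 0 0 0" --pt "0 0 0 0 0" --squeeze 30

```text
time: 3.6
tool_pos: [0.4985, -0.1237, 0.0192]
tool_rot: [3.142, 0.0, -0.214]
contact_force: [0.2, 0.1, 0.5]
opening: 0.0402
```

>>> step_arm --pt "0 0 0 0 0" --pt "0 0 0 0 0" --pt "0 0 0 0 0" --pt "0 0 0 0 0"

```text
time: 4.0
tool_pos: [0.4985, -0.1237, 0.0192]
tool_rot: [3.142, 0.0, -0.214]
contact_force: [0.2, 0.0, 0.4]
opening: 0.0257
```

>>> step_arm --pt "0 0 0 0.8 0" --pt "0 -0.3 0.6 0.8 0.07" --pt "0 -0.4 0.95 0 0.08" --pt "0 -0.4 0.95 0 0.08" --pt "0 -0.4 0.95 0 0.08" --pt "0 -0.4 0.95 0 0.08" --pt "0 -0.4 0.95 0 0.08" --pt "0 -0.4 0.95 0 0.08" --pt "0 -0.4 0.95 0 0.08" --pt "0 -0.4 0.95 0 0.08" --pt "0 -0.4 0.95 0 0.08" --pt "0 -0.4 0.95 0 0.08"

```text
time: 5.2
tool_pos: [0.3904, 0.1296, 0.0592]
tool_rot: [3.141, 0.0, -0.144]
contact_force: [0.3, 0.2, -1.5]
opening: 0.0258
```

>>> step_arm --pt "0 -0.2 0.95 0 0.08" --pt "0 0 0.95 0 0" --pt "0 0 0.95 0 0" --pt "0 0 0.5 0 0" --pt "0 0 0 0 0" --pt "0 0 0 0 0" --pt "0 0 0 0 0"

```text
time: 5.9
tool_pos: [0.3859, 0.2117, 0.0591]
tool_rot: [3.141, 0.001, -0.139]
contact_force: [1.1, -1.0, -0.7]
opening: 0.0261
```

```bash
python3 - <<'E'
from cell import vision
import cv2,numpy as np
d=vision.read_camera("side");cv2.imwrite('pics/s2.png',cv2.resize(d['pixels'][215:375,200:400],None,fx=4,fy=3.75));np.savez('/tmp/s2.npz',**d)
d=vision.read_camera("top");cv2.imwrite('pics/t2.png',cv2.resize(d['pixels'][200:320,220:340],None,fx=5,fy=5));np.savez('/tmp/t2.npz',**d)
E
```

```text
(no output)
```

View pics/s2.png

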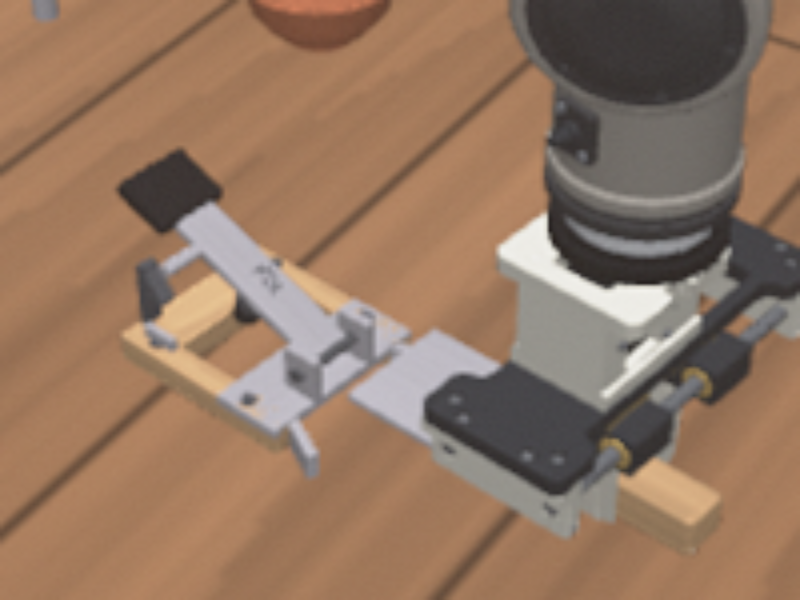

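View pics/t2.png

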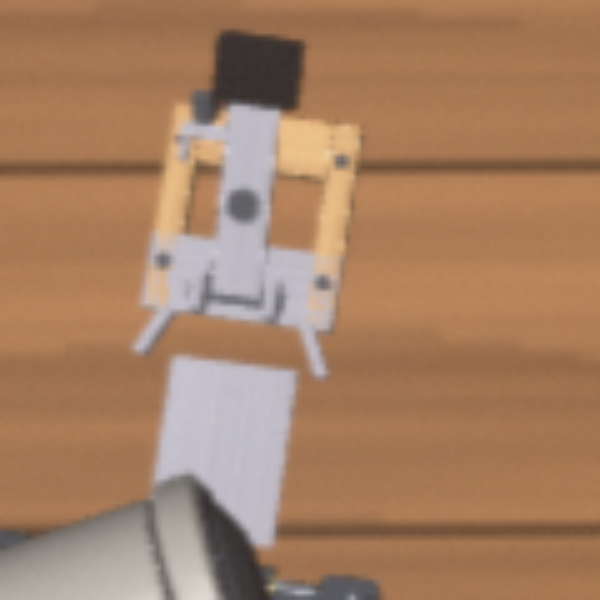

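```bash
python3 - <<'E'
from fit import *
dt=dict(np.load('/tmp/t2.npz'))
cv=lambda p:(np.array(p)+.5)/5-.5+np.array([220,200])
z=44
S=[(135,32,z),(135,-32,z),(55,-32,z)]
x,r=fit([(dt,S,cv([(172,357),(298,372),(272,546)]))],[.38,.21,-.14]);print('scr',x.round(4),r.round(1).tolist())
pad=[(62+16.4,22,93.3),(62+16.4,-22,93.3),(62-16.4,22,78.7),(62-16.4,-22,78.7)]
L=[(-55,50,18),(-55,-50,18),(55,50,18),(55,-50,18)]+pad
xd,r=fit([(dt,L,cv([(142,303),(333,331),(176,103),(362,126),(219,31),(304,42),(212,102),(298,110)]))],[.6,.18,-.14]);print('dock',xd.round(4),r.round(1).tolist())
for dk in(xd,np.array([.6005,.1876,-.1424])):
  c,s=np.cos(dk[2]),np.sin(dk[2]);e=x[:2]-dk[:2];print('scr in dock',c*e[0]+s*e[1],-s*e[0]+c*e[1],x[2]-dk[2])
E
```

```text
scr [ 0.3844  0.2132 -0.1522] [[0.2, 0.3], [-0.2, 0.9], [-0.1, -2.4]]
dock [ 0.6008  0.187  -0.1418] [[0.2, 0.4], [-0.1, -0.1], [0.0, -0.5], [0.2, -0.1], [-0.2, 0.0], [0.2, 0.1], [-0.2, -0.2], [-0.1, 0.5]]
scr in dock -0.2179469324104666 -0.004718890950350347 -0.01037983408815124
scr in dock -0.21753430706653862 -0.005348438601380588 -0.009783548056193025
```

>>> step_arm --pt "0 0.03 0.25 -0.6 0" --pt "0 0 0 -0.6 0" --pt "0 0 0 -0.25 0" --pt "0 0 0 -0.1 0" --pt "0 0 0 0 0" --pt "0 0 0 0 0"

```text
time: 6.6
tool_pos: [0.3872, 0.2187, 0.0209]
tool_rot: [-3.141, -0.001, -0.138]
contact_force: [0.8, 0.2, -1.3]
opening: 0.0257
```

```bash
python3 - <<'E'
from cell import vision
import cv2,numpy as np
d=vision.read_camera("side");cv2.imwrite('pics/s3.png',cv2.resize(d['pixels'][215:375,200:400],None,fx=4,fy=3.75));np.savez('/tmp/s3.npz',**d)
d=vision.read_camera("top");cv2.imwrite('pics/t3.png',cv2.resize(d['pixels'][200:320,220:340],None,fx=5,fy=5));np.savez('/tmp/t3.npz',**d)
E
```

```text
(no output)
```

View pics/t3.png

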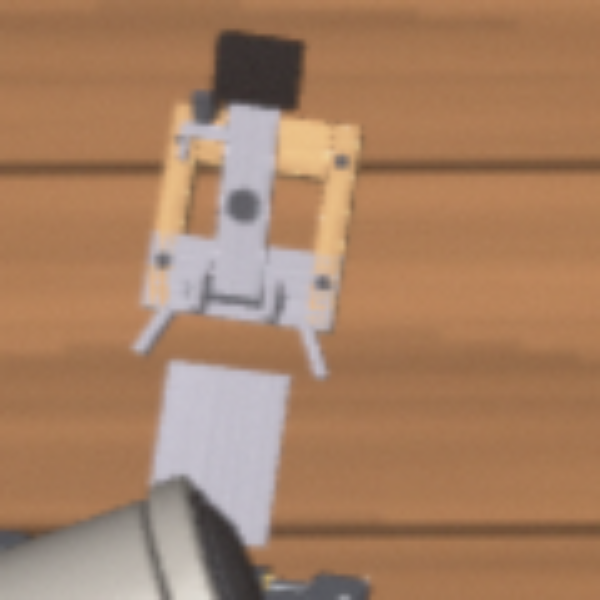

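View pics/s3.png

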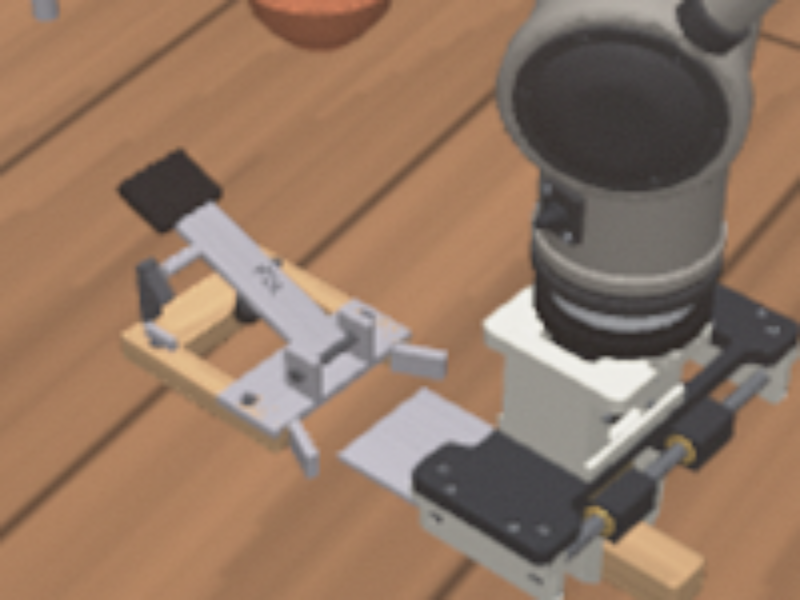

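```bash
python3 - <<'E'
from fit import *
dt=dict(np.load('/tmp/t3.npz'))
cv=lambda p:(np.array(p)+.5)/5-.5+np.array([220,200])
z=6
x,r=fit([(dt,[(135,32,z),(135,-32,z)],cv([(167,361),(291,377)]))],[.38,.21,-.14]);print('scr',x.round(4),r.round(1).tolist())
for dk in(np.array([.6006,.1873,-.1421]),):
  c,s=np.cos(dk[2]),np.sin(dk[2])
  e=x[:2]+.135*np.array([np.cos(x[2]),np.sin(x[2])])-dk[:2];print('edge in dock',c*e[0]+s*e[1],-s*e[0]+c*e[1],x[2]-dk[2])
  t=np.array([.3872,.2187])-dk[:2];print('tcp in dock',c*t[0]+s*t[1],-s*t[0]+c*t[1])
E
```

```text
scr [ 0.387   0.2185 -0.1349] [[0.3, 0.0], [-0.3, -0.0]]
edge in dock -0.08088248185123684 0.0016501196196933316 0.007231097817604865
tcp in dock -0.21569603177643262 0.0008613221814076991
```

>>> step_arm --pt "0 0.5 -0.1 0 -0.04" --pt "0 0.5 -0.08 0 0" --pt "0 0.5 -0.07 0 0" --pt "0 0.5 -0.07 0 0" --pt "0 0 0 0 0" --pt "0 0 0 0 0"

```text
time: 7.3
tool_pos: [0.4368, 0.2105, 0.0202]
tool_rot: [3.141, 0.001, -0.142]
contact_force: [-0.2, -0.7, -1.1]
opening: 0.0258
```

>>> step_arm --pt "0 0.5 -0.07 0 0" --pt "0 0.5 -0.07 0 0" --pt "0 0.5 -0.07 0 0" --pt "0 0.3 -0.045 0 0" --pt "0 0 0 0 0" --pt "0 0 0 0 0"

```text
time: 7.9
tool_pos: [0.4815, 0.2043, 0.0203]
tool_rot: [3.141, 0.001, -0.141]
contact_force: [-0.5, -0.2, -1.7]
opening: 0.0258
```

>>> step_arm --pt "0 0 0 -0.03 0" --pt "0 0.12 -0.017 0 0" --pt "0 0.12 -0.017 0 0" --pt "0 0.08 -0.01 0 0" --pt "0 0 0 0 0"

```text
time: 8.4
tool_pos: [0.4902, 0.2033, 0.0198]
tool_rot: [-3.142, -0.0, -0.141]
contact_force: [-0.4, 0.3, -1.7]
opening: 0.0259
```

>>> step_arm --pt "0 0.06 -0.01 0 0" --pt "0 0 0 0 0" --pt "0 0 0 0 0"

```text
time: 8.7
tool_pos: [0.4908, 0.203, 0.0196]
tool_rot: [3.141, 0.001, -0.141]
contact_force: [-1.8, 1.1, -2.0]
opening: 0.0262
```

>>> step_arm --pt "0 0.06 -0.01 0 0" --pt "0 0.04 0 0 0" --pt "0 0 0 0 0"

```text
time: 9.0
tool_pos: [0.4909, 0.2029, 0.0193]
tool_rot: [3.14, 0.006, -0.141]
contact_force: [-9.9, 1.9, 2.5]
opening: 0.0255
```

>>> step_arm --pt "0 0.08 -0.01 0 0" --pt "0 0 0 0 0"

```text
time: 9.2
tool_pos: [0.491, 0.2029, 0.0192]
tool_rot: [3.139, 0.01, -0.141]
contact_force: [-15.6, 5.0, 6.6]
opening: 0.0257
```

>>> step_arm --pt "1 0 0 0 0" --pt "1 0 0 0 0" --pt "1 0 0 0 0" --pt "1 0 0 0 0" --pt "1 0 0 0 0" --pt "1 0 0 0 0" --pt "1 0 0 0 0" --pt "1 0 0 0 0" --pt "1 0 0 0 0"

```text
time: 10.1
tool_pos: [0.4958, 0.2025, 0.0197]
tool_rot: [3.141, 0.0, -0.141]
contact_force: [-0.3, -0.0, 0.2]
opening: 0.0901
```

>>> step_arm --pt "1 0 0 0.4 0" --pt "1 0 0 0.8 0" --pt "1 0 0 1 0" --pt "1 0 0 1 0" --pt "1 0 0 1 0" --pt "1 0 0 1 0" --pt "0 0 0 1 0" --pt "0 0 0 0 0"

```text
time: 10.9
tool_pos: [0.4976, 0.2031, 0.179]
tool_rot: [-3.139, -0.007, -0.141]
contact_force: [0.4, -0.1, 0.1]
opening: 0.0803
```

```bash
python3 - <<'E'
from cell import vision
import cv2,numpy as np
d=vision.read_camera("side");cv2.imwrite('pics/s4.png',cv2.resize(d['pixels'][215:375,200:400],None,fx=4,fy=3.75));np.savez('/tmp/s4.npz',**d)
d=vision.read_camera("top");cv2.imwrite('pics/t4.png',cv2.resize(d['pixels'][200:320,220:340],None,fx=5,fy=5));np.savez('/tmp/t4.npz',**d)
E
```

```text
(no output)
```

View pics/t4.png

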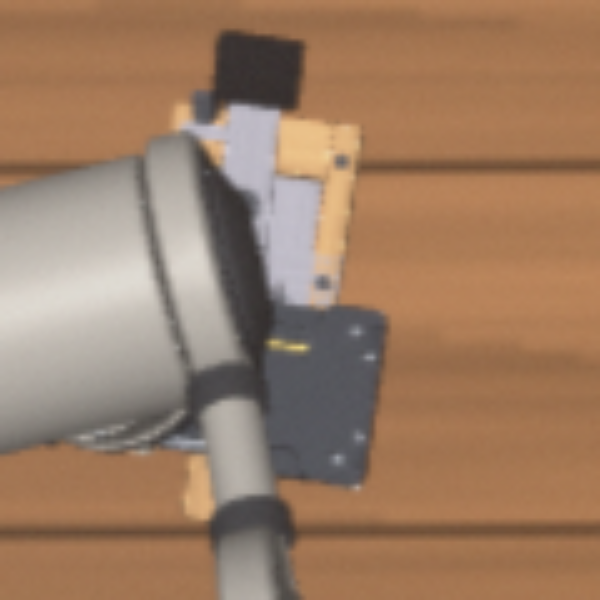

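View pics/s4.png

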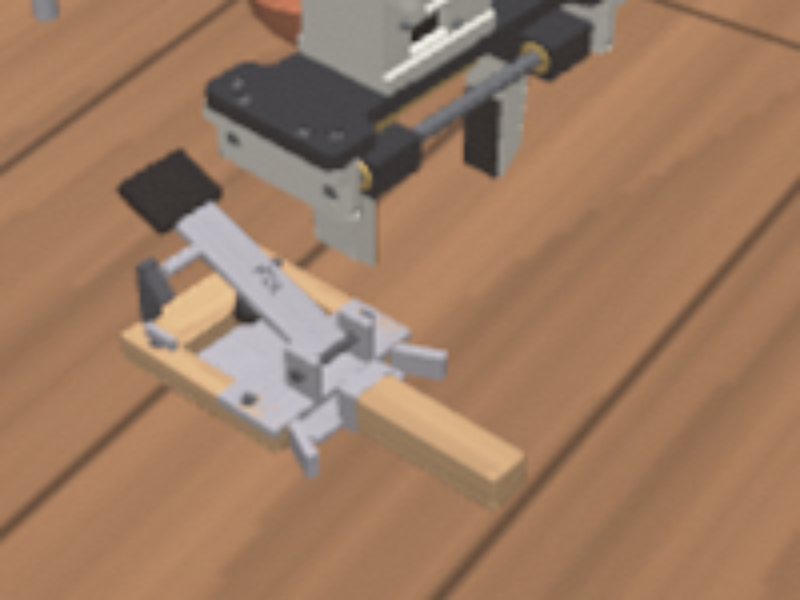

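>>> step_arm --pt "0 0.86 -0.13 0 0" --pt "0 0.86 -0.13 0 0" --pt "0 0.86 -0.13 0 0" --pt "0 0.86 -0.13 0 0" --pt "0 0.86 -0.13 0 0" --pt "0 0.86 -0.13 0 0" --pt "0 0.86 -0.13 0 0" --pt "0 0.86 -0.13 0 0" --pt "0 0 0 0 0" --pt "0 0 0 0 0" --pt "0 0 0 0 0" --pt "0 0 0 0 0"

```text
time: 12.2
tool_pos: [0.667, 0.1769, 0.1747]
tool_rot: [3.141, 0.001, -0.141]
contact_force: [0.3, 1.0, 0.6]
opening: 0.0002
```

```bash
python3 - <<'E'
from cell import vision
import cv2,numpy as np
d=vision.read_camera("side");cv2.imwrite('pics/s5.png',cv2.resize(d['pixels'][175:335,180:380],None,fx=4,fy=3.75));np.savez('/tmp/s5.npz',**d)
d=vision.read_camera("top");cv2.imwrite('pics/t5.png',cv2.resize(d['pixels'][180:300,220:340],None,fx=5,fy=5));np.savez('/tmp/t5.npz',**d)
E
```

```text
(no output)
```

View pics/t5.png

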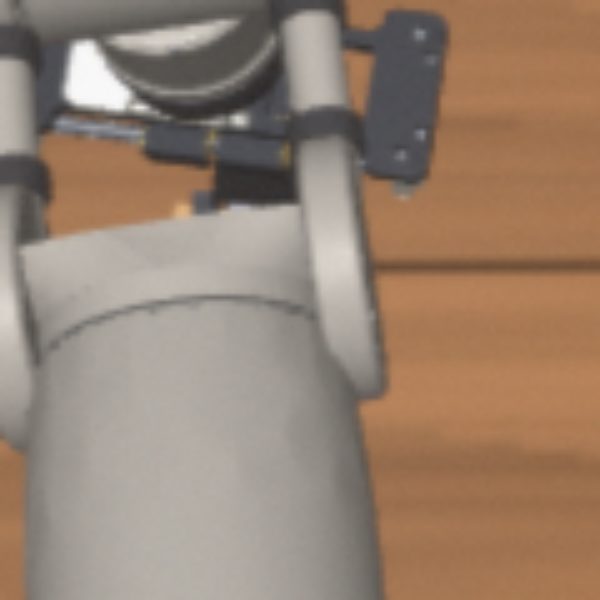

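View pics/s5.png

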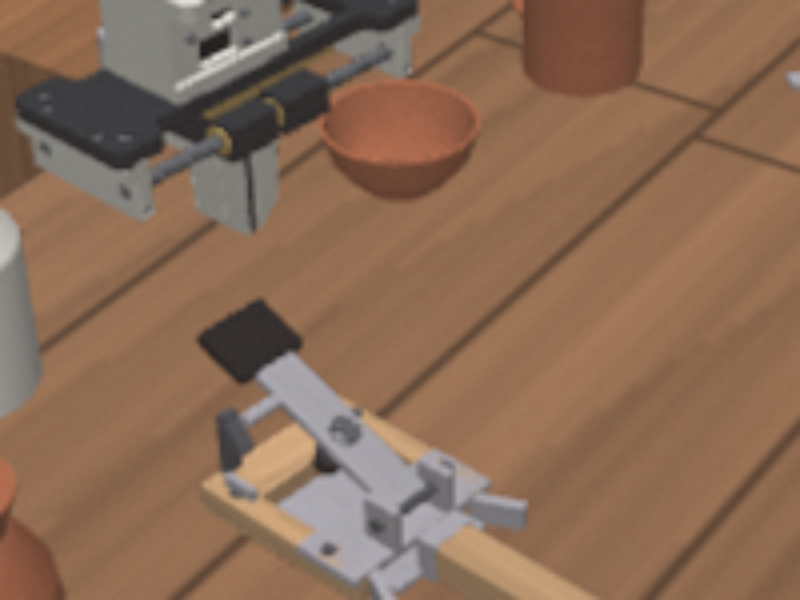

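>>> step_arm --pt "0 0.06 0 -1 0" --pt "0 0 0 -1 0" --pt "0 0 0 -0.4 0" --pt "0 0 0 -0.4 0" --pt "0 0 0 -0.4 0" --pt "0 0 0 0 0"

```text
time: 12.9
tool_pos: [0.6696, 0.1766, 0.0947]
tool_rot: [-3.141, -0.001, -0.141]
contact_force: [0.7, -0.3, 3.7]
opening: 0.0005
```

>>> step_arm --pt "0 0 0 -0.4 0" --pt "0 0 0 -0.4 0" --pt "0 0 0 0 0"

```text
time: 13.2
tool_pos: [0.6704, 0.1767, 0.0756]
tool_rot: [-3.141, -0.003, -0.141]
contact_force: [1.8, -0.4, 5.2]
opening: 0.0003
```

Contact and spring resistance are as expected; continuing.

>>> step_arm --pt "0 0 0 -0.3 0" --pt "0 0 0 -0.3 0" --pt "0 0 0 0 0"

```text
time: 13.5
tool_pos: [0.6716, 0.1766, 0.0618]
tool_rot: [-3.14, -0.006, -0.141]
contact_force: [4.2, -1.0, 7.0]
opening: -0.0
```

>>> step_arm --pt "0 0 0 -0.2 0" --pt "0 0 0 -0.12 0" --pt "0 0 0 0 0"

```text
time: 13.8
tool_pos: [0.6722, 0.1764, 0.0548]
tool_rot: [-3.14, -0.007, -0.141]
contact_force: [4.3, -1.0, 8.2]
opening: 0.0002
```

>>> step_arm --pt "0 0 0 -0.12 0" --pt "0 0 0 -0.08 0" --pt "0 0 0 0 0"

```text
time: 14.1
tool_pos: [0.6723, 0.1764, 0.0503]
tool_rot: [-3.14, -0.008, -0.141]
contact_force: [4.4, -1.2, 10.1]
opening: 0.0005
```

>>> step_arm --pt "0 0 0 -0.08 0" --pt "0 0 0 0 0"

```text
time: 14.3
tool_pos: [0.6723, 0.1764, 0.0485]
tool_rot: [-3.14, -0.008, -0.141]
contact_force: [3.4, -2.7, 12.1]
opening: 0.0005
```

>>> step_arm --pt "0 0 0 -0.05 0" --pt "0 0 0 0 0"

```text
time: 14.5
tool_pos: [0.6723, 0.1764, 0.0482]
tool_rot: [-3.14, -0.008, -0.141]
contact_force: [1.6, -1.7, 15.1]
opening: 0.0004
```

>>> step_arm --pt "0 0 0 0.2 0" --pt "0 0 0 0.4 0" --pt "0 0 0 0.8 0" --pt "0 0 0 1 0" --pt "0 0 0 1 0" --pt "0 0 0 1 0" --pt "0 -0.6 -1 1 0" --pt "0 -0.6 -1 0 0" --pt "0 -0.6 -1 0 0" --pt "0 -0.6 -1 0 0" --pt "0 -0.6 -1 0 0" --pt "0 -0.6 -1 0 0"

```text
time: 15.7
tool_pos: [0.578, 0.0259, 0.1787]
tool_rot: [-3.142, 0.001, -0.141]
contact_force: [-0.1, -0.3, -0.4]
opening: 0.0003
```

>>> step_arm --pt "0 -0.6 -1 0 0" --pt "0 -0.6 -1 0 0" --pt "0 -0.6 -1 0 0" --pt "0 -0.6 -1 0 0" --pt "0 -0.6 -1 0 0" --pt "0 -0.6 -1 0 0" --pt "0 0 0 0 0" --pt "0 0 0 0 0"

```text
time: 16.5
tool_pos: [0.489, -0.1235, 0.1787]
tool_rot: [-3.141, 0.0, -0.143]
contact_force: [0.4, 0.0, -0.2]
opening: 0.0003
```

```bash
python3 - <<'E'
from cell import vision
import cv2,numpy as np
d=vision.read_camera("side");cv2.imwrite('pics/s6.png',cv2.resize(d['pixels'][215:375,200:400],None,fx=4,fy=3.75));np.savez('/tmp/s6.npz',**d)
d=vision.read_camera("top");cv2.imwrite('pics/t6.png',cv2.resize(d['pixels'][200:320,220:340],None,fx=5,fy=5));np.savez('/tmp/t6.npz',**d);cv2.imwrite('pics/t6f.png',d['pixels'])
E
```

```text
(no output)
```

View pics/t6.png

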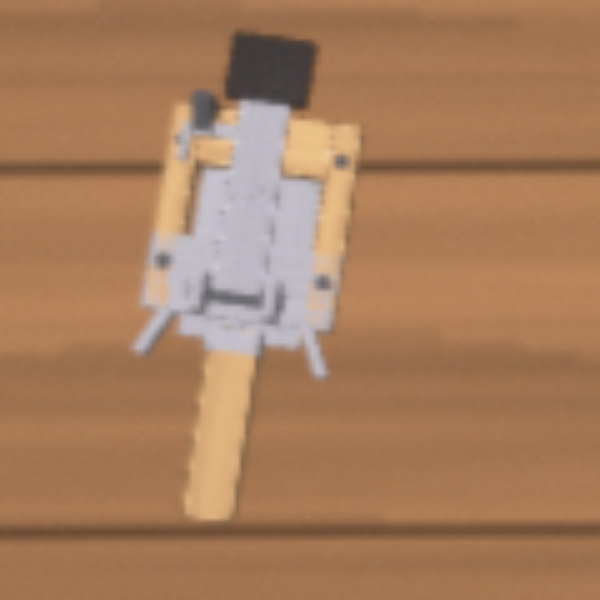

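View pics/s6.png

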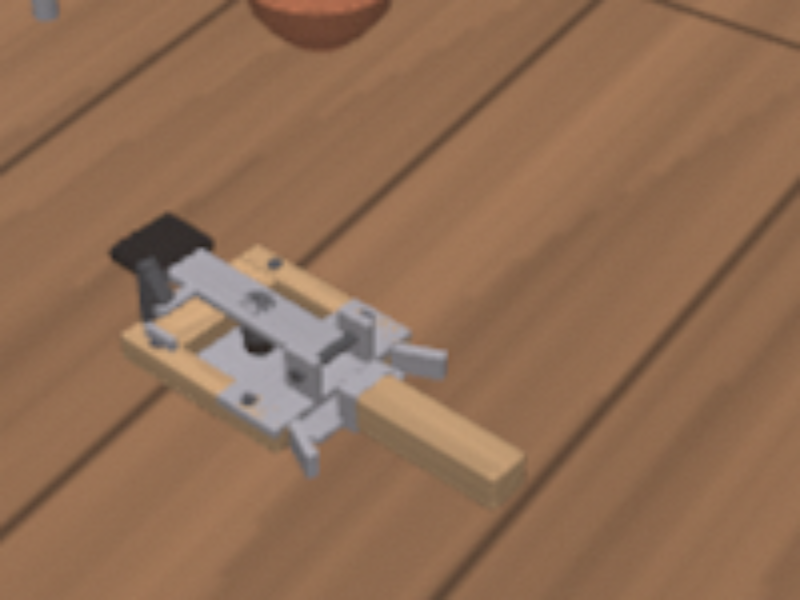

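View pics/t6f.png

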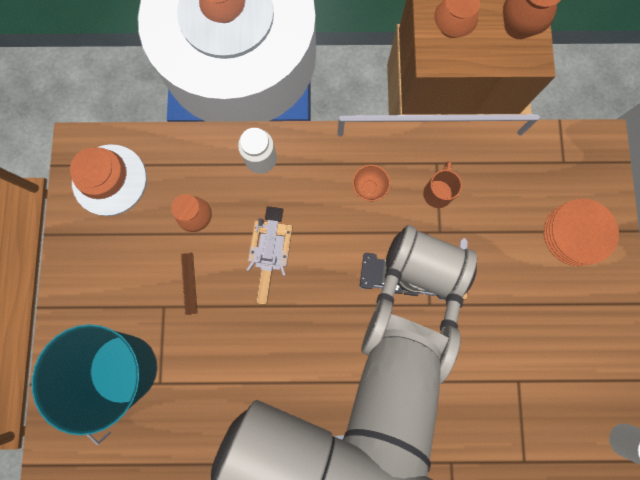

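```bash
python3 - <<'E'
from fit import *
d=dict(np.load('/tmp/t6.npz'));s=dict(np.load('/tmp/s6.npz'))
Z=cloud(d)[...,2]
print('pad z',np.median(Z[209:219,268:281]), 'arm?')
cv=lambda p:(np.array(p)+.5)/5-.5+np.array([220,200])
x,r=fit([(d,[(-50,13,26),(-50,-13,26),(135,-32,4)],cv([(184,515),(236,520),(320,180)]))],[.49,.2,-.14])
dk=np.array([.6006,.1873,-.1421]);c,n=np.cos(dk[2]),np.sin(dk[2]);e=x[:2]-dk[:2];print(x,r.round(1).tolist(),'in dock',c*e[0]+n*e[1],-n*e[0]+c*e[1],x[2]-dk[2])
o=np.load('/tmp/top0.npz')['pixels'].astype(int);diff=np.abs(o-d['pixels']).max(2)
for nm,(a,b,e,f) in dict(bowl=(160,205,350,392),mug=(160,205,425,465),jug=(190,235,168,215),stick=(250,318,178,200)).items(): print(nm,(diff[a:b,e:f]>40).sum())
E
```

```text
pad z 0.03800663530867343 arm?
[ 0.49216491  0.20088942 -0.11765509] [[0.1, 0.1], [-0.2, 0.2], [0.1, -0.4]] in dock -0.10926671218943235 -0.0019043733635303803 0.02444491241718695
bowl 0
mug 0
jug 0
stick 0
```

```bash
python3 -c "
from cell import hand_in
print(hand_in())"
```

```text
the job is handed in; nothing more can be done
None
```

The scraper is fully home in the dock, the lever is latched down on its blade, and the job was handed in about 16.6 s into the 54 s allowed.

- **Scraper:** I gripped it across the handle, carried it to the mouth and slid it in along the dock's axis. It stopped at the expected spot, pushing back with about 16 N. In the last top view its origin measures dock x -109 mm against -110 when home. It sits about 2 mm to the right of centre, with a rough yaw reading of 0.02 rad, which is within the tunnel's play.
- **Lever:** I pressed the pad with closed fingers down to the stop, at about 15 N, then lifted straight off. The pad stayed down, reading 38 mm high against about 40 mm when latched. The pictures show the lever held level with the rubber foot down on the blade.
- **Other things:** The image areas around the bowl, mug, jug and stick are unchanged from the start. The gripper is well clear of everything, at about 18 cm height.
- **Not checked:** In the final top view the arm hid most of the knife, so I couldn't compare it with its starting picture. No move came near it.

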